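Tip a parts carton over into the scanning frame, label up

TASK

On the parts counter, get the standing brown carton ready for scanning without gripping or lifting it: first push it low down so that it slides along, still upright, until its foot edge is a little way over the near line of the yellow tape frame, then push it high on its label side so that it topples forwards and lies flat, label up, inside the frame and clear of the tape. Push gently, leave the blue box, the jar and the tape roll where they stand, and finish with the gripper away from everything.

Things in the scene. Friction and masses are not known exactly. Their poses are not given: they have to be found in the camera images.
- frame: Flat yellow tape rectangle stuck on the counter (nothing catches on it), tape 15 mm wide; clear inside 200 mm along its x by 160 mm along its y. Origin: centre of the rectangle at counter height, z up. +x is the way the carton slides and falls: the inner edge of the near line, which the carton must cross, is at frame x = -100 mm. Place and angle vary.
- carton: Rigid brown carton, 60 mm thick (x), 100 wide (y), 140 tall (z), 0.22 to 0.45 kg, evenly filled. Origin: centre of its underside. Starts standing, front (+x) to the frame, foot edge 5 to 60 mm short of the near line's inner edge, up to 15 mm off the frame's centre line, turned up to 0.12 rad. White label with black bars on the back (-x) face, the face to push; once toppled forwards it is on top.
- foot_left (a point): Lower corner of the carton's front (+x) face on its +y side: carton (30, 50, 0) mm. Pushed lower than about 30 mm above the counter, the carton slides upright and stops where the push stops. A gripper pointing straight down may meet the 140 mm high top edge with its body when pushing low: lean the tool back, fingertips leading.
- foot_right (a point): Lower corner of the carton's front face on its -y side: carton (30, -50, 0) mm.
- head_left (a point): Upper corner of the carton's front face on its +y side: carton (30, 50, 140) mm. Pushed 100 mm or more above the counter, the carton tips about its front foot edge with little sliding and falls on by itself once leaning over 0.4 rad (top pushed about 60 mm).
- head_right (a point): Upper corner of the carton's front face on its -y side: carton (30, -50, 140) mm.
- filter_box: Bystander: blue box with a white band, 70 x 70 x 85 mm tall, standing loose beyond the frame's far end, 180 to 230 mm along the frame's x. Origin: centre of its underside.
- grease_jar: Bystander: white jar with a red cap, 64 mm across, 75 mm tall, loose, on the frame's -y side, 160 to 190 mm from its centre line. Origin: centre of its underside.
- tape_roll: Bystander: light brown ring of packing tape lying flat, 90 mm across, 40 mm high, loose, on the frame's +y side, 170 to 200 mm from its centre line. Origin: centre of its underside.
Mind the look-alikes: they are no part of the job. Of the things like the carton, leave any that is purple or red; of the rest the larger one is meant.

How it is judged:
On the way, in this order (a step that is already met when the one before it is completed fails the run):
1. the carton, still standing upright, has its leading foot edge across the near line (angle between carton's own z axis and vertical below 0.12 rad and height (world z) of carton below 0.01 m and x of each of foot_left, foot_right in the frame of frame above -0.105 m), for 0.2 s.
2. the carton has toppled forwards and lies label up (angle between carton's own x axis and vertical above 3.05 rad), for 0.2 s.
At the end, for the whole second after the job is handed in: The carton lies flat on the counter (within 0.09 rad) with its label up, at rest, all four corners of its lower face inside the tape (at most 2 mm onto it); blue box, jar and tape roll are within 12 mm of where they stood (angle between carton's own x axis and vertical above 3.05 rad and x of foot_left in the frame of frame between -0.102 and 0.102 m and y of foot_left in the frame of frame between -0.082 and 0.082 m and x of foot_right in the frame of frame between -0.102 and 0.102 m and y of foot_right in the frame of frame between -0.082 and 0.082 m and x of head_left in the frame of frame between -0.102 and 0.102 m and y of head_left in the frame of frame between -0.082 and 0.082 m and x of head_right in the frame of frame between -0.102 and 0.102 m and y of head_right in the frame of frame between -0.082 and 0.082 m and height (world z) of each of foot_left, head_left below 0.01 m and linear speed of carton below 0.01 m/s and angular speed of carton below 0.1 rad/s and distance of each of filter_box, grease_jar, tape_roll from where it was at the start of the episode below 0.012 m); the robot touches nothing.
It fails at once if the carton is lifted off the counter (height (world z) of carton above 0.05 m or height (world z) of each of foot_left, foot_right above 0.02 m).
It fails at once if the carton is gripped or pushed harder than 18 N (contact force between the fingers and carton above 18 N).
It fails at once if the blue box, the jar or the tape roll is shifted by more than 12 mm or tipped (distance of any of filter_box, grease_jar, tape_roll from where it was at the start of the episode above 0.012 m or angle between any of filter_box, grease_jar, tape_roll's own z axis and vertical above 0.2 rad).
It also fails if it takes over 48 s, if anything falls off the work surface, if the arm or the gripper's body presses on something with over 40 N, if the wrist force passes 120 N, or if a joint passes its speed limit or range.

ROBOT

A 6-joint arm with a two-finger parallel gripper is mounted at the origin on the work surface. World frame = base frame: x ahead of the robot, y to its left, z up, the work surface at z = 0. Lengths are in m, angles in rad, forces in N, time in s.
With the tool pointing down it reaches from about 0.325 to 0.875 m from the base axis. Payload 4.4 kg.
Tool frame: the origin (TCP) lies midway between the tips of the shut fingers; the grasp point (between the pads) lies bot.hold_point_z behind it (bot.hold_point_z is the distance from the TCP to the grasp point, in m); z points along the fingers, y is the direction in which the jaws open and shut (so a half turn about z gives the same grasp; the last joint's range is limited). The gripper opens to 85 mm and grips with 20 to 120 N. Pads are 22 mm wide; open, the fingers measure 114 mm over their backs; the gripper's body (76 mm by 85 mm) begins 54 mm behind the grasp point. The pads swing forward as they close: fully open they stand 13 mm farther back than shut.
Start: joints at [-1.446, 0.207, 1.542, -0, 1.393, -0.15], TCP at [0.156, -0.553, 0.231] pointing down, gripper open.
Joint ranges: [-2.73, 2.73], [-0.86, 2.22], [0.23, 2.46], [-1.11, 4.25], [0.08, 2.63], [-2.82, 2.82]. Speed limits (rad/s): [2.79, 2.79, 3.14, 3.14, 3.14, 3.14].

INTERFACE

Orientations are given as a rotation vector (axis times angle).
In Python, from workcell import telemetry, camera, bot gives the robot as it stands.
- The arm moves only by the shell command python3 -m crank 'ROWS'. ROWS is JSON, a list of rows, each an object with "travel": the shift along the tool's x, y, z in m, a list of three; "rot": the turn, a rotation vector about the tool's x, y, z in degrees, a list of three; "gripper": the finger opening in m, from 0 to 0.0854. In form: [{"travel": [tx, ty, tz], "rot": [wx, wy, wz], "gripper": gripper}, ...]. A call has 1 to 10 rows; each row shifts and turns the commanded pose from where the row before left it, along the tool's axes as they then stand; what a row does not reach is not made up. A row lasts 1/10 s, in which the tool goes at most 50 mm and 8.59 degrees, less where a joint would pass 70% of its speed; a pose out of reach is approached as far as the arm can. A call is refused whole if a number of a shift passes 0.05 or a number of a turn 8.59, either way. A call with a gripper value outside its range is refused whole. The fingers move at their own pace and stop on an object; the grip force is fixed at half the most. Time passes only in rows, so rows that do not move let the fingers close. It gives the time, the measured TCP pose, the force and the opening at its end, in the units of the state.
- telemetry.read_state(): the state, without advancing time (a new reading comes with each control period).
- camera(name): name is "side" or "top"; returns a dict with "pixels" (420x560x3 uint8, red, green, blue), "fx", "fy", "cx", "cy" (pixels), "rvec" (rotation vector, rad) and "tvec" (3), from world to camera coordinates, as OpenCV has them. Camera axes: x right, y down, z forward; pixel columns grow to the right and rows downward; lengths in m; the calibration is good to about 2 mm. A picture is of the moment at which its call begins. There is no depth.
- bot.job_done(): hands the job in, once; it reports no verdict.
The state is a dict: "time": time; "joint_pos": joint angles; "dq": joint speeds; "joint_efforts": joint torques, N m; "tcp_pos": TCP position; "eef_rot": TCP orientation; "ft_force": force on the tool from outside, world axes, zero at the start; "wrist_torque": the same for the moment, N m; "finger_gap": finger opening in m.
Only numpy, scipy, OpenCV 4.12 (cv2) and the standard library are available. Lean on these libraries where they do the work, as an engineer would, in place of code of your own. Each camera call takes 0.05 s, during which the arm holds its last target.

## Working session

There is one attempt and no reset: what is moved stays moved. The work goes in short steps, Python scripts to look and compute and a shell command to move; the robot and the scene stay as the last step left them, time stands still between calls to the robot, and variables do not carry over. Pictures are saved under pics/ and viewed, and the job is handed in when it is done.

```bash
ls; mkdir -p pics
python3 - <<'E'
from workcell import telemetry, camera, bot
import cv2,numpy as np
print(telemetry.read_state(), bot.hold_point_z)
for n in("side","top"):
    c=camera(n); cv2.imwrite(f"pics/{n}0.png",cv2.cvtColor(c["pixels"],cv2.COLOR_RGB2BGR))
    print(n,{k:c[k] for k in c if k!="pixels"})
    np.save(f"pics/{n}0.npy",c,allow_pickle=True)
E
```

```text
pics
{'time': 0.0, 'joint_pos': array([-1.44651264e+00,  2.07445782e-01,  1.54297907e+00,  1.04186544e-05,
        1.39348178e+00, -1.50500096e-01]), 'dq': array([-0.00207904,  0.00154917, -0.00011716, -0.00024383,  0.00049843,
        0.00033261]), 'joint_efforts': array([ 2.71657591e-04, -3.83030927e+01, -2.91594225e+01, -2.01429821e-04,
        1.06084999e-02,  1.56779379e-05]), 'tcp_pos': array([ 0.15591644, -0.55266514,  0.23009921]), 'eef_rot': array([-3.10969664e+00, -4.29952947e-01, -6.37014667e-05]), 'ft_force': array([ 0.09850866, -0.42316282, -0.26336965]), 'wrist_torque': array([-0.02053854, -0.00517574, -0.02128659]), 'finger_gap': 0.08537166128888773} 0.0187
side {'fx': 395.57276687608095, 'fy': 395.57276687608095, 'cx': 284.00230275500644, 'cy': 208.07689882878495, 'rvec': array([ 0.660718  , -2.5691003 ,  1.22544007]), 'tvec': array([0.5192344 , 0.18764332, 0.73242612])}
top {'fx': 527.994394319236, 'fy': 527.994394319236, 'cx': 280.2695555397709, 'cy': 209.55263290465652, 'rvec': array([ 2.15784936, -2.19666394,  0.14349993]), 'tvec': array([0.07450936, 0.58071709, 0.97461424])}
```

View pics/side0.png

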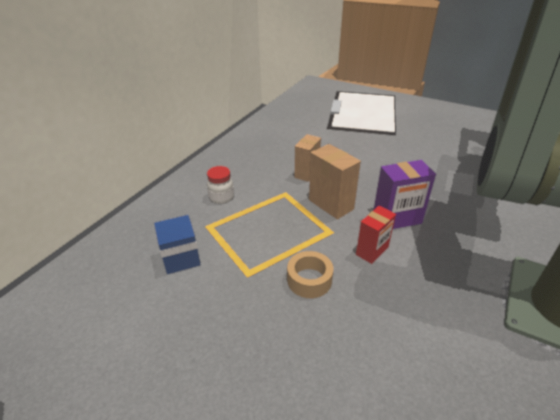

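View pics/top0.png

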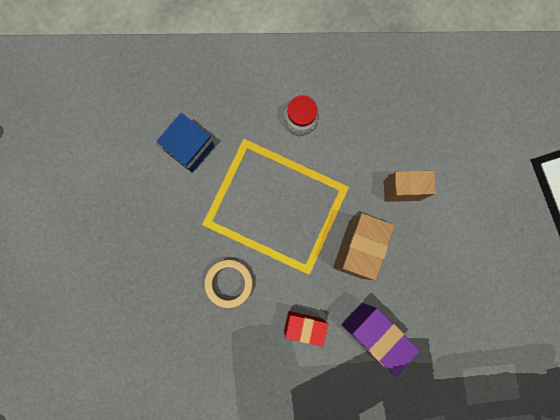

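```bash
cat > h.py <<'E'
import cv2,numpy as np
from scipy.spatial.transform import Rotation as R
def load(f): return np.load(f,allow_pickle=True).item()
def ray(c,uv,z):
    Rm=R.from_rotvec(c["rvec"]).as_matrix(); o=-Rm.T@c["tvec"]
    uv=np.atleast_2d(np.asarray(uv,float))
    d=np.c_[(uv[:,0]-c["cx"])/c["fx"],(uv[:,1]-c["cy"])/c["fy"],np.ones(len(uv))]@Rm
    return o+d*((z-o[2])/d[:,2])[:,None]
def proj(c,p):
    return cv2.projectPoints(np.atleast_2d(np.asarray(p,float)),c["rvec"],c["tvec"],np.array([[c["fx"],0,c["cx"]],[0,c["fy"],c["cy"]],[0,0,1]]),None)[0][:,0]
def mask(c,lo,hi):
    return cv2.inRange(cv2.cvtColor(c["pixels"],cv2.COLOR_RGB2HSV),lo,hi)
def big(m):
    return sorted(cv2.findContours(m,cv2.RETR_EXTERNAL,cv2.CHAIN_APPROX_NONE)[0],key=cv2.contourArea)[::-1]
E
python3 - <<'E'
from h import *
np.set_printoptions(precision=4,suppress=True)
for n in("top","side"):
    c=load(f"pics/{n}0.npy")
    m=mask(c,(21,150,120),(32,255,255))
    k=big(m)[0]
    P=ray(c,k[:,0],0)[:,:2]
    r=cv2.minAreaRect((P*1000).astype(np.float32)); print(n,"frame",r, cv2.boxPoints(r))
    # inner
    cs,h=cv2.findContours(m,cv2.RETR_CCOMP,cv2.CHAIN_APPROX_NONE)
    for i,q in enumerate(cs):
        if h[0][i][3]>=0 and cv2.contourArea(q)>500:
            print(" inner",cv2.minAreaRect((ray(c,q[:,0],0)[:,:2]*1000).astype(np.float32)))
c=load("pics/top0.npy"); 
im=cv2.cvtColor(c["pixels"],cv2.COLOR_RGB2BGR)
hsv=cv2.cvtColor(im,cv2.COLOR_BGR2HSV)
for p in [(385,225),(380,265),(360,240),(350,225),(345,260),(340,265),(420,180),(395,193)]: print(p,hsv[p[1],p[0]])
cv2.imwrite("pics/crop.png",cv2.resize(im[150:300,300:450],None,fx=4,fy=4,interpolation=cv2.INTER_CUBIC))
E
```

```text
top frame ((593.4721069335938, 72.26054382324219), (230.22003173828125, 189.91798400878906), 64.13103485107422) [[457.8044  10.1172]
 [628.6915 -72.7468]
 [729.1398 134.4039]
 [558.2527 217.2679]]
 inner ((593.4412231445312, 72.4680404663086), (204.4468231201172, 164.44113159179688), 64.09151458740234)
side frame ((593.7427368164062, 72.75936126708984), (225.61001586914062, 185.28282165527344), 64.20118713378906) [[461.2409  11.5166]
 [628.0563 -69.1208]
 [726.2445 134.0022]
 [559.4292 214.6395]]
 inner ((594.5446166992188, 71.24833679199219), (210.396240234375, 170.78976440429688), 63.813621520996094)
(385, 225) [ 16 130 171]
(380, 265) [ 16 130 173]
(360, 240) [ 18 120 196]
(350, 225) [ 17 135  70]
(345, 260) [ 16 129 113]
(340, 265) [ 15 124  68]
(420, 180) [ 17 128 187]
(395, 193) [ 18 132  77]
```

View pics/crop.png

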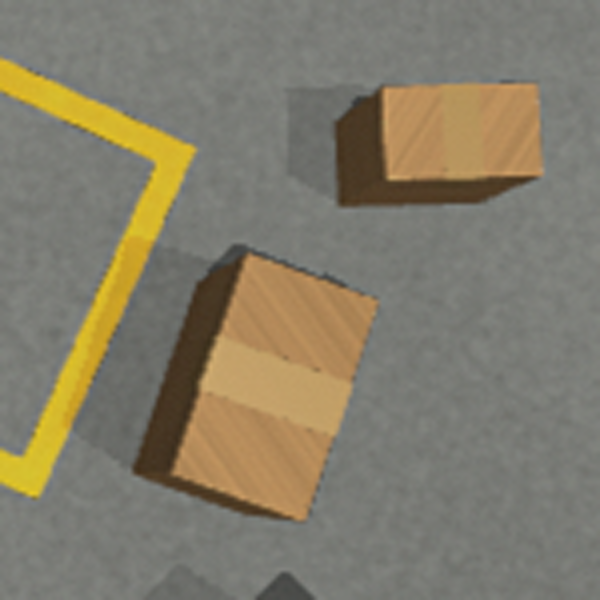

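```bash
cat > m.py <<'E'
from h import *
import sys
np.set_printoptions(precision=4,suppress=True)
yaw=np.deg2rad(64.1); F=np.array([593.5,72.4]); 
A=np.array([[np.cos(yaw),np.sin(yaw)],[-np.sin(yaw),np.cos(yaw)]])
toF=lambda p:(np.asarray(p)*1000-F)@A.T
toW=lambda q:(np.asarray(q,float)@A+F)/1000
def top(c,z=.14,near=None):
    m=mask(c,(10,60,140),(21,180,255))
    for k in big(m)[:4]:
        P=ray(c,k[:,0],z)[:,:2]
        r=cv2.minAreaRect((P*1000).astype(np.float32)); b=cv2.boxPoints(r)/1000
        print("ctr F",toF(np.array(r[0])/1000),"W",r[0],"size",r[1],"ang-frame",r[2]-np.rad2deg(yaw),"\n cornersF",toF(b).round(1).tolist())
E
python3 - <<'E'
from m import *
c=load("pics/top0.npy"); top(c)
s=load("pics/side0.npy")
print("side sanity", [ (u,toF(ray(s,u,.14)[:,:2])) for u in [(310,163),(331,147),(357,163),(339,181)]])
for n,lo,hi,z in[("blue",(100,120,60),(125,255,255),.085),("red",(0,150,100),(8,255,255),.075),("purp",(130,80,40),(160,255,255),.14)]:
    for k in big(mask(c,lo,hi))[:2]:
        P=ray(c,k[:,0],z)[:,:2]; r=cv2.minAreaRect((P*1000).astype(np.float32)); print(n,toF(np.array(r[0])/1000),r,toF(cv2.boxPoints(r)/1000).round().tolist())
E
```

```text
ctr F [-176.6306   12.3307] W (505.2552185058594, -81.10333251953125) size (60.672706604003906, 98.89356994628906) ang-frame 4.807035827636724 
 cornersF [[-211.0, 59.1], [-202.7, -39.5], [-142.3, -34.4], [-150.5, 64.1]]
ctr F [ 12.6358 167.994 ] W (447.8990173339844, 157.14669799804688) size (78.28152465820312, 77.59626007080078) ang-frame 24.823835754394537 
 cornersF [[-39.2, 186.8], [-6.6, 116.3], [64.4, 149.2], [31.9, 219.6]]
ctr F [-205.5932 -121.5044] W (612.9967651367188, -165.61636352539062) size (67.32291412353516, 39.89071273803711) ang-frame 25.048849487304693 
 cornersF [[-244.5, -117.7], [-227.6, -153.8], [-166.7, -125.3], [-183.5, -89.2]]
ctr F [-271.5588  146.7421] W (342.879638671875, -107.78562927246094) size (33.23190689086914, 61.468772888183594) ang-frame -19.304406738281244 
 cornersF [[-277.1, 181.2], [-297.4, 123.2], [-266.0, 112.2], [-245.7, 170.3]]
side sanity [((310, 163), array([[-110.8261,    3.574 ]])), ((331, 147), array([[-193.1488,  -22.4026]])), ((357, 163), array([[-194.5841,   63.3415]])), ((339, 181), array([[-117.0272,   92.229 ]]))]
blue [201.13
[... 260 characters left out ...]
, 55.385005950927734), 88.81690216064453) [[-7.0, -161.0], [16.0, -211.0], [64.0, -190.0], [40.0, -139.0]]
red [-124.558   192.5866] ((365.85003662109375, 44.47505187988281), (27.058094024658203, 41.31852340698242), 76.3345718383789) [[-142.0, 210.0], [-133.0, 170.0], [-107.0, 175.0], [-116.0, 216.0]]
purp [-226.0654  131.3848] ((376.5660400390625, -73.56977844238281), (60.715267181396484, 61.290077209472656), 43.827239990234375) [[-244.0, 171.0], [-265.0, 113.0], [-208.0, 92.0], [-187.0, 150.0]]
purp [-295.8075  155.9985] ((323.96112060546875, -125.55555725097656), (36.74899673461914, 59.96086120605469), 42.39985656738281) [[-302.0, 191.0], [-324.0, 135.0], [-290.0, 121.0], [-268.0, 177.0]]
```

```bash
cat > t.py <<'E'
from m import *
from workcell import telemetry
def st():
    s=telemetry.read_state(); Rm=R.from_rotvec(s["eef_rot"]).as_matrix()
    f=toF(s["tcp_pos"][:2]); 
    print("t",round(s["time"],2),"tcpF",f.round(1),"z",round(1000*s["tcp_pos"][2],1),"gap",round(s["finger_gap"],4),"q",s["joint_pos"].round(2),"f",s["ft_force"].round(1))
    B=np.eye(3);B[:2,:2]=A
    print("tool axes in F (cols):\n",(B@Rm).round(3))
    return s,B@Rm,f
def go(x,y,z,lean,sx=1):
    """needed shift/turn in tool axes; order: turn then shift in the new tool axes"""
    s,RF,f=st(); t=np.deg2rad(lean)
    zt=np.array([np.sin(t),0,-np.cos(t)]); xt=sx*np.array([np.cos(t),0,np.sin(t)])
    Rt=np.c_[xt,np.cross(zt,xt),zt]
    w=R.from_matrix(RF.T@Rt).as_rotvec(degrees=True)
    d=np.array([x,y,z])-np.array([*f,1000*s["tcp_pos"][2]])
    print("turn tool deg",w.round(2),"| shift mm before-turn axes",(RF.T@d).round(1),"after-turn axes",(Rt.T@d).round(1))
E
python3 - <<'E'
from t import *
go(-290,10,200,0,1); go(-290,10,200,0,-1); go(-290,10,200,40,1); go(-290,10,200,40,-1)
E
```

```text
t 0.1 tcpF [-753.5  120.6] z 230.2 gap 0.0852 q [-1.45  0.21  1.54 -0.    1.39 -0.15] f [-0.1 -0.1  0.1]
tool axes in F (cols):
 [[ 0.665 -0.747  0.002]
 [-0.747 -0.665  0.001]
 [ 0.    -0.002 -1.   ]]
turn tool deg [ -0.11  -0.07 -48.35] | shift mm before-turn axes [ 390.6 -272.8   30.9] after-turn axes [463.5 110.6  30.2]
t 0.1 tcpF [-753.5  120.6] z 230.2 gap 0.0852 q [-1.45  0.21  1.54 -0.    1.39 -0.15] f [-0.1 -0.1  0.1]
tool axes in F (cols):
 [[ 0.665 -0.747  0.002]
 [-0.747 -0.665  0.001]
 [ 0.    -0.002 -1.   ]]
turn tool deg [ -0.08   0.13 131.65] | shift mm before-turn axes [ 390.6 -272.8   30.9] after-turn axes [-463.5 -110.6   30.2]
t 0.1 tcpF [-753.5  120.6] z 230.2 gap 0.0852 q [-1.45  0.21  1.54 -0.    1.39 -0.15] f [-0.1 -0.1  0.1]
tool axes in F (cols):
 [[ 0.665 -0.747  0.002]
 [-0.747 -0.665  0.001]
 [ 0.    -0.002 -1.   ]]
turn tool deg [ 16.76  37.49 -46.36] | shift mm before-turn axes [ 390.6 -272.8   30.9] after-turn axes [335.6 110.6 321.1]
t 0.1 tcpF [-753.5  120.6] z 230.2 gap 0.0852 q [-1.45  0.21  1.54 -0.    1.39 -0.15] f [-0.1 -0.1  0.1]
tool axes in F (cols):
 [[ 0.665 -0.747  0.002]
 [-0.747 -0.665  0.001]
 [ 0.    -0.002 -1.   ]]
turn tool deg [ 45.46 -20.32 125.15] | shift mm before-turn axes [ 390.6 -272.8   30.9] after-turn axes [-335.6 -110.6  321.1]
```

```bash
python3 -m crank '[{"travel":[0.039,-0.0273,0],"rot":[0,0,0],"gripper":0.05},{"travel":[0.039,-0.0273,0],"rot":[0,0,0],"gripper":0.05},{"travel":[0.039,-0.0273,0],"rot":[0,0,0],"gripper":0.05},{"travel":[0.039,-0.0273,0],"rot":[0,0,0],"gripper":0.05},{"travel":[0.039,-0.0273,0],"rot":[0,0,0],"gripper":0.05},{"travel":[0.039,-0.0273,0],"rot":[0,0,0],"gripper":0.05},{"travel":[0.039,-0.0273,0],"rot":[0,0,0],"gripper":0.05},{"travel":[0.039,-0.0273,0],"rot":[0,0,0],"gripper":0.05},{"travel":[0.039,-0.0273,0],"rot":[0,0,0],"gripper":0.05},{"travel":[0.039,-0.0273,0],"rot":[0,0,0],"gripper":0.05}]'
python3 -m crank '[{"travel":[0,0,0],"rot":[0,0,-6.05],"gripper":0.05},{"travel":[0,0,0],"rot":[0,0,-6.05],"gripper":0.05},{"travel":[0,0,0],"rot":[0,0,-6.05],"gripper":0.05},{"travel":[0,0,0],"rot":[0,0,-6.05],"gripper":0.05},{"travel":[0,0,0],"rot":[0,0,-6.05],"gripper":0.05},{"travel":[0,0,0],"rot":[0,0,-6.05],"gripper":0.05},{"travel":[0,0,0],"rot":[0,0,-6.05],"gripper":0.05},{"travel":[0,0,0],"rot":[0,0,-6.05],"gripper":0.05},{"travel":[0,0,0],"rot":[0,0,0],"gripper":0.05}]'
python3 -c "
from t import *
go(-290,10,200,40,1)"
```

```text
time: 1.1
tcp_pos: [0.458, -0.183, 0.231]
eef_rot: [-3.112, -0.43, 0.0]
ft_force: [-0.1, -0.9, 0.5]
finger_gap: 0.0501
time: 2.0
tcp_pos: [0.4569, -0.1846, 0.2307]
eef_rot: [-2.661, -1.667, 0.001]
ft_force: [0.5, 0.1, 0.7]
finger_gap: 0.0497
t 2.0 tcpF [-290.8   10.6] z 230.7 gap 0.0497 q [-0.56  0.03  1.74 -0.    1.37 -0.11] f [0.5 0.1 0.7]
tool axes in F (cols):
 [[ 1.     0.001  0.   ]
 [ 0.001 -1.     0.001]
 [ 0.    -0.001 -1.   ]]
turn tool deg [-0.07 39.99  0.01] | shift mm before-turn axes [ 0.8  0.6 30.7] after-turn axes [-19.1   0.6  24.1]
```

```bash
python3 -m crank '[{"travel":[0,0,0],"rot":[0,8,0],"gripper":0.05},{"travel":[0,0,0],"rot":[0,8,0],"gripper":0.05},{"travel":[0,0,0],"rot":[0,8,0],"gripper":0.05},{"travel":[0,0,0],"rot":[0,8,0],"gripper":0.05},{"travel":[0,0,0],"rot":[0,8,0],"gripper":0.05},{"travel":[0,0,0],"rot":[0,0,0],"gripper":0.05}]'
python3 -c "
from t import *
go(-260,10,14,40,1)
from workcell import camera
for n in ('side','top'):
    c=camera(n); cv2.imwrite(f'pics/{n}1.png',cv2.cvtColor(c['pixels'],cv2.COLOR_RGB2BGR))
"
```

```text
time: 2.6
tcp_pos: [0.4555, -0.1864, 0.2285]
eef_rot: [-2.25, -1.395, -0.817]
ft_force: [-1.1, 0.5, 0.8]
finger_gap: 0.0499
t 2.6 tcpF [-293.    11.1] z 228.5 gap 0.0499 q [-0.96  0.17  1.75  0.6   1.6  -0.6 ] f [-1.1  0.5  0.8]
tool axes in F (cols):
 [[ 0.764 -0.006  0.645]
 [-0.009 -1.     0.002]
 [ 0.645 -0.007 -0.764]]
turn tool deg [-0.1  -0.16 -0.53] | shift mm before-turn axes [-113.1    2.5  185.2] after-turn axes [-112.6    1.1  185.6]
```

View pics/side1.png

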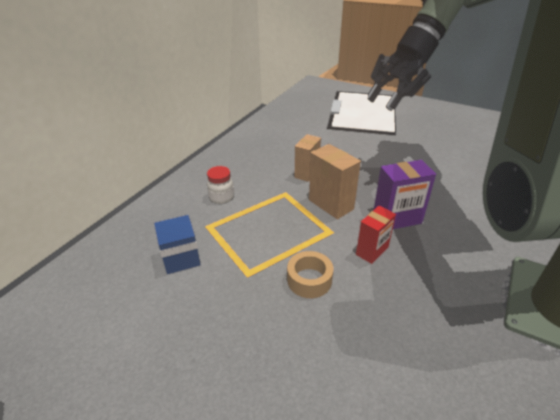

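View pics/top1.png

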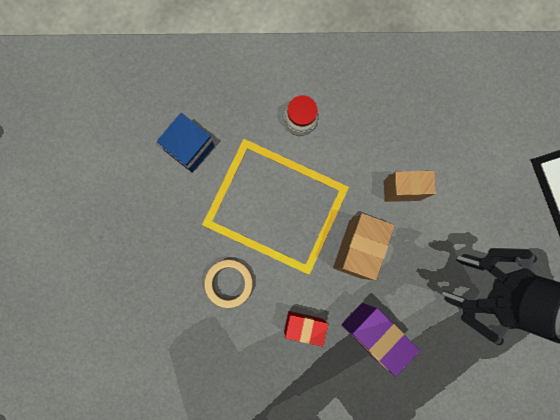

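```bash
python3 -m crank '[{"travel":[-0.0137,0.0003,0.0224],"rot":[0,0,0],"gripper":0.05},{"travel":[-0.0137,0.0003,0.0224],"rot":[0,0,0],"gripper":0.05},{"travel":[-0.0137,0.0003,0.0224],"rot":[0,0,0],"gripper":0.05},{"travel":[-0.0137,0.0003,0.0224],"rot":[0,0,0],"gripper":0.05},{"travel":[-0.0137,0.0003,0.0224],"rot":[0,0,0],"gripper":0.05},{"travel":[-0.0137,0.0003,0.0224],"rot":[0,0,0],"gripper":0.05},{"travel":[-0.0137,0.0003,0.0224],"rot":[0,0,0],"gripper":0.05},{"travel":[-0.0137,0.0003,0.0224],"rot":[0,0,0],"gripper":0.05},{"travel":[0,0,0],"rot":[0,0,0],"gripper":0.05}]'
python3 -c "
from t import *
go(-220,10,14,40,1)
from workcell import camera
for n in ('side','top'):
    c=camera(n); cv2.imwrite(f'pics/{n}2.png',cv2.cvtColor(c['pixels'],cv2.COLOR_RGB2BGR))
"
```

```text
time: 3.6
tcp_pos: [0.4721, -0.1547, 0.0219]
eef_rot: [-2.244, -1.408, -0.813]
ft_force: [-0.1, 0.6, -1.0]
finger_gap: 0.05
t 3.6 tcpF [-257.3   10. ] z 21.9 gap 0.05 q [-0.89  0.5   1.85  0.66  1.22 -0.81] f [-0.1  0.6 -1. ]
tool axes in F (cols):
 [[ 0.766  0.004  0.643]
 [-0.    -1.     0.007]
 [ 0.643 -0.005 -0.766]]
turn tool deg [-0.38 -0.02 -0.02] | shift mm before-turn axes [23.5  0.2 30. ] after-turn axes [23.5 -0.  30. ]
```

View pics/side2.png

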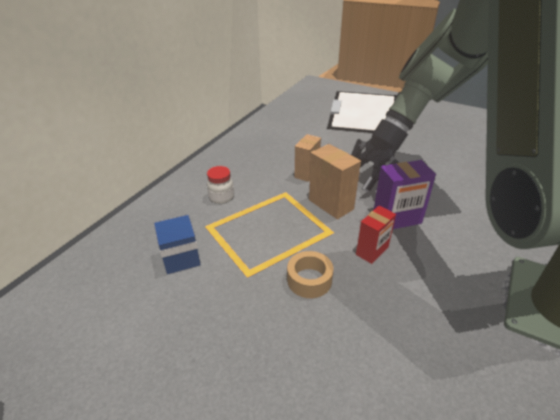

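View pics/top2.png

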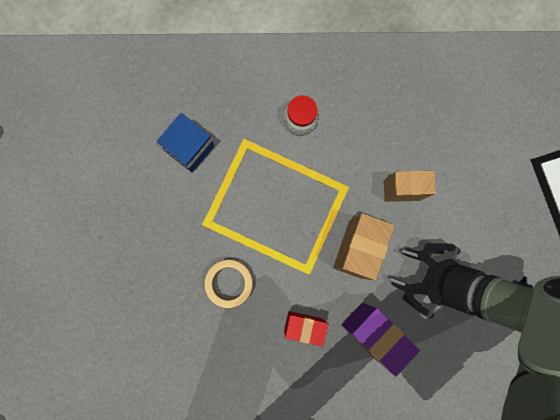

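```bash
python3 -m crank '[{"travel":[0.005,0,0.006],"rot":[0,0,0],"gripper":0.05},{"travel":[0.005,0,0.006],"rot":[0,0,0],"gripper":0.05},{"travel":[0.005,0,0.006],"rot":[0,0,0],"gripper":0.05},{"travel":[0.0035,0,0.0067],"rot":[0,0,0],"gripper":0.05},{"travel":[0,0,0],"rot":[0,0,0],"gripper":0.05}]'
python3 -m crank '[{"travel":[0.0023,0,0.0019],"rot":[0,0,0],"gripper":0.05},{"travel":[0.0023,0,0.0019],"rot":[0,0,0],"gripper":0.05},{"travel":[0.0023,0,0.0019],"rot":[0,0,0],"gripper":0.05},{"travel":[0.0023,0,0.0019],"rot":[0,0,0],"gripper":0.05}]'
python3 -c "
from t import *
st()
from workcell import camera
c=camera('top'); top(c)
"
```

```text
time: 4.2
tcp_pos: [0.486, -0.1293, 0.0164]
eef_rot: [-2.246, -1.409, -0.817]
ft_force: [0.1, 1.0, 0.4]
finger_gap: 0.0497
time: 4.6
tcp_pos: [0.4915, -0.12, 0.0166]
eef_rot: [-2.248, -1.408, -0.818]
ft_force: [-0.5, 0.9, 0.2]
finger_gap: 0.0499
t 4.6 tcpF [-217.6    7.7] z 16.6 gap 0.0499 q [-0.82  0.5   1.88  0.71  1.17 -0.79] f [-0.5  0.9  0.2]
tool axes in F (cols):
 [[ 0.766  0.     0.643]
 [ 0.    -1.     0.   ]
 [ 0.643  0.    -0.766]]
ctr F [-176.2671   12.2567] W (505.4805908203125, -80.80863952636719) size (61.33103942871094, 99.16461944580078) ang-frame 4.993627929687506 
 cornersF [[-211.1, 59.0], [-202.5, -39.8], [-141.4, -34.5], [-150.0, 64.3]]
ctr F [ 12.64  167.996] W (447.89910888671875, 157.15138244628906) size (78.27218627929688, 77.59626007080078) ang-frame 24.823835754394537 
 cornersF [[-39.2, 186.8], [-6.6, 116.4], [64.4, 149.2], [31.9, 219.6]]
ctr F [-205.5221 -121.4692] W (612.9961547851562, -165.53695678710938) size (67.35707092285156, 39.89425277709961) ang-frame 25.048849487304693 
 cornersF [[-244.5, -117.7], [-227.6, -153.8], [-166.6, -125.3], [-183.5, -89.1]]
ctr F [-139.0237  183.0766] W (368.08624267578125, 27.308349609375) size (16.070598602294922, 39.09716033935547) ang-frame 10.91309204101563 
 cornersF [[-150.6, 200.8], [-143.2, 162.4], [-127.4, 165.4], [-134.8, 203.8]]
```

```bash
python3 -m crank '[{"travel":[0.0023,0,0.0019],"rot":[0,0,0],"gripper":0.05},{"travel":[0.0023,0,0.0019],"rot":[0,0,0],"gripper":0.05},{"travel":[0.0023,0,0.0019],"rot":[0,0,0],"gripper":0.05},{"travel":[0.0023,0,0.0019],"rot":[0,0,0],"gripper":0.05},{"travel":[0.0023,0,0.0019],"rot":[0,0,0],"gripper":0.05},{"travel":[0.0023,0,0.0019],"rot":[0,0,0],"gripper":0.05},{"travel":[0.0023,0,0.0019],"rot":[0,0,0],"gripper":0.05},{"travel":[0.0023,0,0.0019],"rot":[0,0,0],"gripper":0.05},{"travel":[0.0023,0,0.0019],"rot":[0,0,0],"gripper":0.05},{"travel":[0.0023,0,0.0019],"rot":[0,0,0],"gripper":0.05}]'
cat > look.py <<'E'
from t import *
import sys
st()
from workcell import camera
c=camera('top'); top(c)
cv2.imwrite(f'pics/{sys.argv[1]}.png',cv2.cvtColor(c['pixels'],cv2.COLOR_RGB2BGR))
c=camera('side')
cv2.imwrite(f'pics/{sys.argv[1]}s.png',cv2.cvtColor(c['pixels'],cv2.COLOR_RGB2BGR))
E
python3 look.py p3 | head -8
```

```text
time: 5.65
tcp_pos: [0.5045, -0.0929, 0.0168]
eef_rot: [-2.248, -1.409, -0.818]
ft_force: [-0.4, -2.5, -1.2]
finger_gap: 0.0499
t 5.65 tcpF [-187.6    7.9] z 16.8 gap 0.0499 q [-0.76  0.49  1.89  0.74  1.14 -0.76] f [-0.4 -2.5 -1.2]
tool axes in F (cols):
 [[ 0.766  0.001  0.643]
 [ 0.001 -1.     0.001]
 [ 0.643 -0.    -0.766]]
ctr F [-153.1913    9.6633] W (517.89306640625, -61.183494567871094) size (61.34811019897461, 99.49403381347656) ang-frame -0.15051422119140057 
 cornersF [[-183.7, 59.5], [-184.0, -40.0], [-122.6, -40.2], [-122.4, 59.3]]
ctr F [ 12.6514 168.0012] W (447.89935302734375, 157.1639404296875) size (78.29729461669922, 77.59626007080078) ang-frame 24.823835754394537
```

View pics/p3s.png

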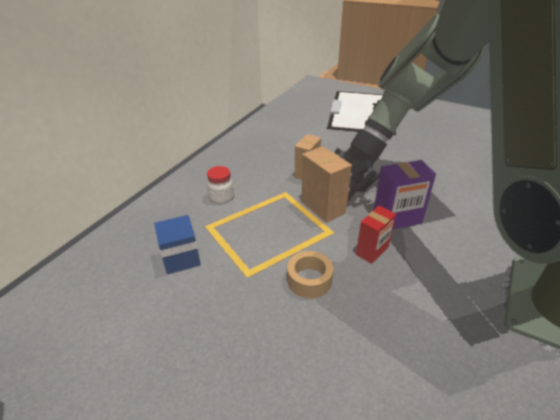

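View pics/p3.png

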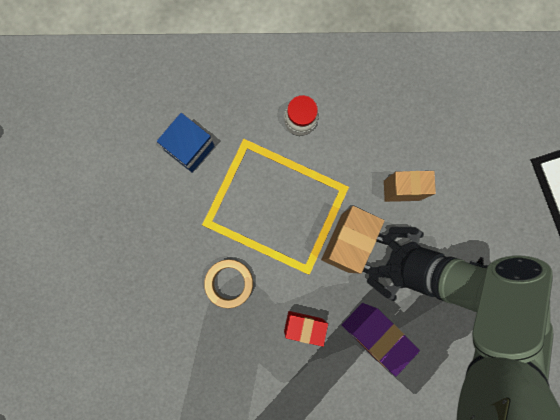

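```bash
python3 -m crank '[{"travel":[0.003,0.0003,0.0025],"rot":[0,0,0],"gripper":0.05},{"travel":[0.003,0.0003,0.0025],"rot":[0,0,0],"gripper":0.05},{"travel":[0.003,0.0003,0.0025],"rot":[0,0,0],"gripper":0.05},{"travel":[0.003,0.0003,0.0025],"rot":[0,0,0],"gripper":0.05},{"travel":[0.003,0.0003,0.0025],"rot":[0,0,0],"gripper":0.05},{"travel":[0.003,0.0003,0.0025],"rot":[0,0,0],"gripper":0.05},{"travel":[0.003,0.0003,0.0025],"rot":[0,0,0],"gripper":0.05},{"travel":[0.003,0.0003,0.0025],"rot":[0,0,0],"gripper":0.05},{"travel":[0.003,0.0003,0.0025],"rot":[0,0,0],"gripper":0.05}]'
python3 look.py p4 | head -7
```

```text
time: 6.65
tcp_pos: [0.5223, -0.0624, 0.017]
eef_rot: [-2.248, -1.409, -0.818]
ft_force: [-1.6, -2.9, -0.1]
finger_gap: 0.0498
t 6.65 tcpF [-152.3    5.2] z 17.0 gap 0.0498 q [-0.69  0.49  1.89  0.77  1.11 -0.72] f [-1.6 -2.9 -0.1]
tool axes in F (cols):
 [[ 0.766  0.001  0.643]
 [ 0.001 -1.     0.001]
 [ 0.643 -0.    -0.766]]
ctr F [-118.1616    7.1355] W (535.4679565429688, -30.776412963867188) size (61.44554138183594, 99.72930908203125) ang-frame -0.6469970703124943 
 cornersF [[-148.3, 57.3], [-149.4, -42.4], [-88.0, -43.1], [-86.9, 56.7]]
```

```bash
python3 -m crank '[{"travel":[0.003,0.0003,0.0025],"rot":[0,0,0],"gripper":0.05},{"travel":[0.003,0.0003,0.0025],"rot":[0,0,0],"gripper":0.05},{"travel":[0.003,0.0003,0.0025],"rot":[0,0,0],"gripper":0.05},{"travel":[0.002,0,0.0017],"rot":[0,0,0],"gripper":0.05},{"travel":[0.001,0,0.0008],"rot":[0,0,0],"gripper":0.05},{"travel":[0,0,0],"rot":[0,0,0],"gripper":0.05}]'
python3 look.py p5 | head -7
```

```text
time: 7.35
tcp_pos: [0.53, -0.0488, 0.0171]
eef_rot: [-2.248, -1.409, -0.819]
ft_force: [0.2, -1.2, 0.2]
finger_gap: 0.0499
t 7.35 tcpF [-136.7    4.2] z 17.1 gap 0.0499 q [-0.66  0.49  1.89  0.79  1.09 -0.7 ] f [ 0.2 -1.2  0.2]
tool axes in F (cols):
 [[ 0.766  0.001  0.643]
 [ 0.001 -1.     0.   ]
 [ 0.643  0.    -0.766]]
ctr F [-102.0119    5.7717] W (543.7490234375, -16.844512939453125) size (61.46028137207031, 99.652587890625) ang-frame -0.34117279052733807 
 cornersF [[-132.4, 55.8], [-133.0, -43.9], [-71.6, -44.2], [-71.0, 55.4]]
```

View pics/p5s.png

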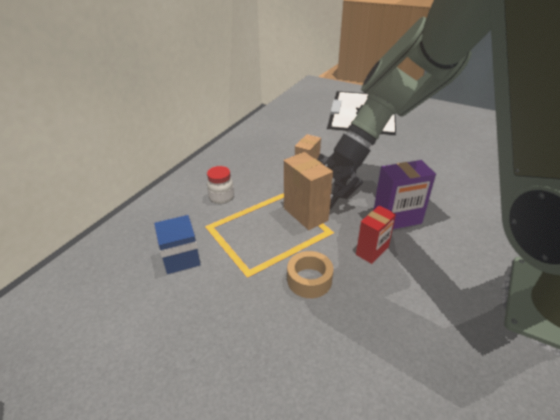

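```bash
python3 -m crank '[{"travel":[-0.0153,0,-0.0128],"rot":[0,0,0],"gripper":0.05},{"travel":[-0.0153,0,-0.0128],"rot":[0,0,0],"gripper":0.05},{"travel":[0.0129,0,-0.0153],"rot":[0,0,0],"gripper":0.05},{"travel":[0.0129,0,-0.0153],"rot":[0,0,0],"gripper":0.05},{"travel":[0.0129,0,-0.0153],"rot":[0,0,0],"gripper":0.05},{"travel":[0.0129,0,-0.0153],"rot":[0,0,0],"gripper":0.05},{"travel":[0.0129,0,-0.0153],"rot":[0,0,0],"gripper":0.05},{"travel":[0,0,0],"rot":[0,0,0],"gripper":0.05}]'
python3 look.py p6 | head -7; python3 -c "
from t import *
from workcell import camera
c=camera('side'); im=cv2.cvtColor(c['pixels'],cv2.COLOR_RGB2BGR)
P=[np.r_[toW([x,y]),z] for x in(-71,) for y in(-44,56) for z in(0,.14)]
for p in proj(c,P): cv2.circle(im,tuple(int(v) for v in p.round()),1,(255,0,255),-1)
cv2.imwrite('pics/ov.png',cv2.resize(im[120:270,230:400],None,fx=4,fy=4))"
```

```text
time: 8.25
tcp_pos: [0.514, -0.0855, 0.1195]
eef_rot: [-2.249, -1.413, -0.823]
ft_force: [0.3, -0.6, 0.7]
finger_gap: 0.0499
t 8.25 tcpF [-176.8    2.6] z 119.5 gap 0.0499 q [-0.74  0.29  1.87  0.7   1.29 -0.6 ] f [ 0.3 -0.6  0.7]
tool axes in F (cols):
 [[ 0.766  0.001  0.643]
 [ 0.004 -1.    -0.003]
 [ 0.643  0.005 -0.766]]
ctr F [-102.0119    5.7717] W (543.7490234375, -16.844512939453125) size (61.46028137207031, 99.652587890625) ang-frame -0.34117279052733807 
 cornersF [[-132.4, 55.8], [-133.0, -43.9], [-71.6, -44.2], [-71.0, 55.4]]
```

View pics/ov.png

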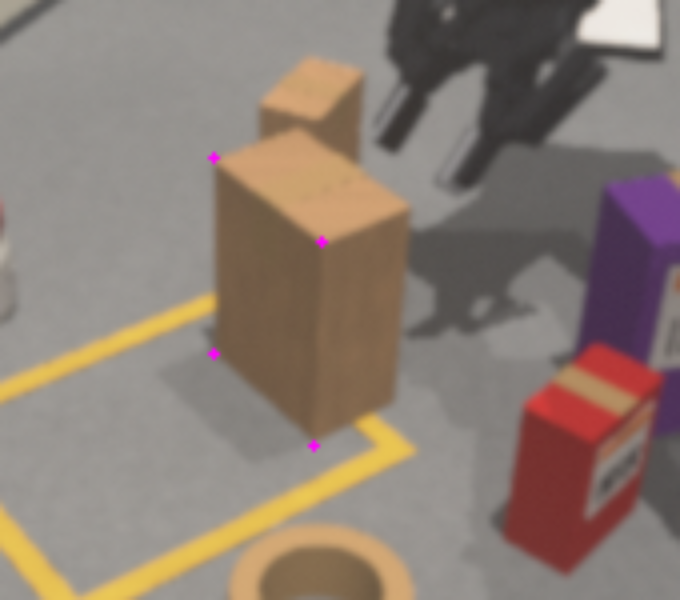

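```bash
python3 -m crank '[{"travel":[0.0058,-0.0007,0.0062],"rot":[0,0,0],"gripper":0.05},{"travel":[0.0058,-0.0007,0.0062],"rot":[0,0,0],"gripper":0.05},{"travel":[0.0058,-0.0007,0.0062],"rot":[0,0,0],"gripper":0.05},{"travel":[0.0058,-0.0007,0.0062],"rot":[0,0,0],"gripper":0.05},{"travel":[0.0027,0,0.0022],"rot":[0,0,0],"gripper":0.05},{"travel":[0.0027,0,0.0022],"rot":[0,0,0],"gripper":0.05}]'
python3 -m crank '[{"travel":[0.0023,0,0.0019],"rot":[0,0,0],"gripper":0.05},{"travel":[0.0023,0,0.0019],"rot":[0,0,0],"gripper":0.05},{"travel":[0.0023,0,0.0019],"rot":[0,0,0],"gripper":0.05},{"travel":[0.0023,0,0.0019],"rot":[0,0,0],"gripper":0.05},{"travel":[0.0023,0,0.0019],"rot":[0,0,0],"gripper":0.05}]'
python3 look.py p7 | head -7
```

```text
time: 9.0
tcp_pos: [0.5278, -0.0463, 0.1129]
eef_rot: [-2.248, -1.41, -0.818]
ft_force: [-1.1, -1.6, 1.7]
finger_gap: 0.0501
time: 9.5
tcp_pos: [0.5345, -0.0335, 0.1133]
eef_rot: [-2.248, -1.409, -0.819]
ft_force: [0.2, -1.5, 0.6]
finger_gap: 0.0498
t 9.5 tcpF [-121.     6.9] z 113.3 gap 0.0498 q [-0.63  0.29  1.89  0.74  1.22 -0.53] f [ 0.2 -1.5  0.6]
tool axes in F (cols):
 [[ 0.766  0.     0.643]
 [ 0.001 -1.     0.   ]
 [ 0.643  0.    -0.766]]
ctr F [-84.8598   5.2979] W (551.6672973632812, -1.622161865234375) size (63.49870681762695, 100.16698455810547) ang-frame 0.2859252929687557 
 cornersF [[-116.9, 55.2], [-116.4, -44.9], [-52.9, -44.6], [-53.4, 55.5]]
```

View pics/p7s.png

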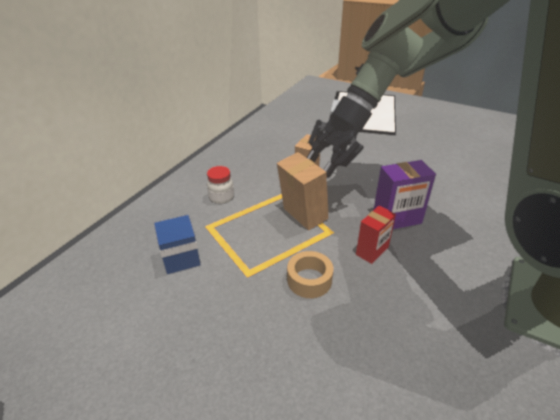

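```bash
python3 -m crank '[{"travel":[0.0031,0,0.0026],"rot":[0,0,0],"gripper":0.05},{"travel":[0.0031,0,0.0026],"rot":[0,0,0],"gripper":0.05},{"travel":[0.0031,0,0.0026],"rot":[0,0,0],"gripper":0.05},{"travel":[0.0031,0,0.0026],"rot":[0,0,0],"gripper":0.05},{"travel":[0.0031,0,0.0026],"rot":[0,0,0],"gripper":0.05},{"travel":[0.0031,0,0.0026],"rot":[0,0,0],"gripper":0.05},{"travel":[0.0031,0,0.0026],"rot":[0,0,0],"gripper":0.05}]'
python3 look.py p8 | head -7
```

```text
time: 10.3
tcp_pos: [0.5466, -0.0075, 0.1131]
eef_rot: [-2.248, -1.409, -0.818]
ft_force: [0.2, -0.2, -0.5]
finger_gap: 0.0497
t 10.3 tcpF [-92.4   7.3] z 113.1 gap 0.0497 q [-0.57  0.3   1.88  0.76  1.19 -0.5 ] f [ 0.2 -0.2 -0.5]
tool axes in F (cols):
 [[ 0.766  0.001  0.643]
 [ 0.001 -1.     0.001]
 [ 0.643 -0.    -0.766]]
ctr F [-48.1542   5.1445] W (567.83837890625, 31.32964324951172) size (57.29519271850586, 101.13147735595703) ang-frame 0.08272399902344318 
 cornersF [[-76.9, 55.7], [-76.7, -45.5], [-19.4, -45.4], [-19.6, 55.8]]
```

View pics/p8s.png

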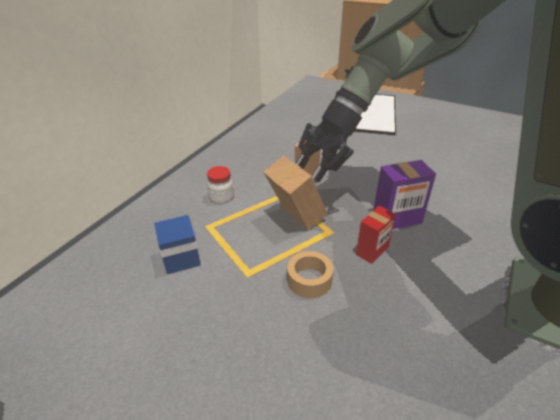

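```bash
python3 -m crank '[{"travel":[0.0031,0,0.0026],"rot":[0,0,0],"gripper":0.05},{"travel":[0.0031,0,0.0026],"rot":[0,0,0],"gripper":0.05},{"travel":[0.0031,0,0.0026],"rot":[0,0,0],"gripper":0.05},{"travel":[0,0,0],"rot":[0,0,0],"gripper":0.05},{"travel":[0,0,0],"rot":[0,0,0],"gripper":0.05},{"travel":[0,0,0],"rot":[0,0,0],"gripper":0.05}]'
python3 look.py p9 | head -1
```

```text
time: 11.0
tcp_pos: [0.5519, 0.0029, 0.1132]
eef_rot: [-2.248, -1.409, -0.818]
ft_force: [0.1, 0.9, 0.6]
finger_gap: 0.0502
t 11.0 tcpF [-80.7   7.1] z 113.2 gap 0.0502 q [-0.54  0.3   1.88  0.77  1.17 -0.48] f [0.1 0.9 0.6]
```

View pics/p9s.png

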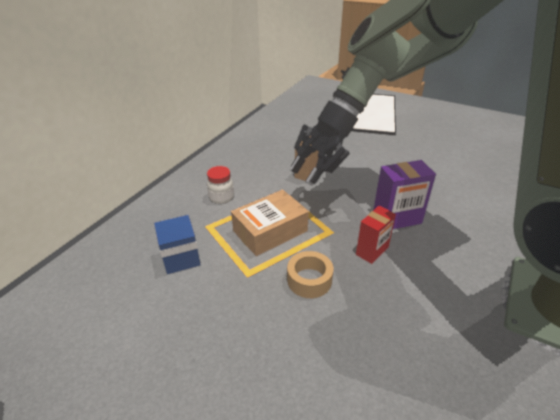

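Toppled, label up, around (270,222) inside the frame. I'll back the gripper off and up, then check.

```bash
python3 -m crank '[{"travel":[0.005,0,-0.03],"rot":[0,0,0],"gripper":0.05},{"travel":[0.005,0,-0.03],"rot":[0,0,0],"gripper":0.05},{"travel":[0.005,0,-0.03],"rot":[0,0,0],"gripper":0.05},{"travel":[0.005,0,-0.03],"rot":[0,0,0],"gripper":0.05},{"travel":[0,0,-0.03],"rot":[0,0,0],"gripper":0.05},{"travel":[0,0,0],"rot":[0,0,0],"gripper":0.05},{"travel":[0,0,0],"rot":[0,0,0],"gripper":0.05}]'
python3 look.py p10 | head -1
python3 - <<'E'
from m import *
from workcell import camera
c=camera('top')
hsv=cv2.cvtColor(c["pixels"],cv2.COLOR_RGB2HSV)
im=cv2.imread("pics/p10.png")
m=mask(c,(10,60,120),(20,200,255)); k=max(big(m)[:3],key=lambda k:k[:,0,0].max()>0 and -abs(cv2.minAreaRect(k)[0][0]-275))
P=ray(c,cv2.convexHull(k)[:,0],.06)[:,:2]; r=cv2.minAreaRect((P*1000).astype(np.float32))
print(r,toF(cv2.boxPoints(r)/1000).round(1).tolist())
for n,lo,hi,z in[("blue",(100,120,60),(125,255,255),.085),("red",(0,150,100),(8,255,255),.075)]:
    k=big(mask(c,lo,hi))[0]; P=ray(c,k[:,0],z)[:,:2]; r=cv2.minAreaRect((P*1000).astype(np.float32)); print(n,toF(np.array(r[0])/1000))
cv2.imwrite("pics/c10.png",cv2.resize(im[90:320,140:390],None,fx=2.6,fy=2.6,interpolation=cv2.INTER_CUBIC))
E
python3 -c "
from m import *
from workcell import camera
top(camera('top'))"
```

```text
time: 11.8
tcp_pos: [0.5165, -0.0705, 0.241]
eef_rot: [-2.249, -1.408, -0.819]
ft_force: [-0.1, -0.6, -0.1]
finger_gap: 0.0502
t 11.8 tcpF [-162.2    6.8] z 241.0 gap 0.0502 q [-0.71  0.11  1.8   0.67  1.47 -0.41] f [-0.1 -0.6 -0.1]
((588.1678466796875, 75.1183853149414), (140.94387817382812, 100.0572509765625), 64.19418334960938) [[-70.4, 55.9], [-70.3, -44.2], [70.7, -43.9], [70.5, 56.1]]
blue [200.9148 -31.016 ]
red [  28.2912 -175.3258]
ctr F [-2.8032 14.8975] W (578.8743896484375, 76.3855972290039) size (129.04095458984375, 91.43464660644531) ang-frame 0.09384765625000568 
 cornersF [[-67.4, 60.5], [-67.2, -30.9], [61.8, -30.7], [61.6, 60.7]]
ctr F [ 12.3171 168.7082] W (447.1174011230469, 157.17196655273438) size (78.18628692626953, 79.24881744384766) ang-frame 25.1486801147461 
 cornersF [[-39.9, 188.0], [-6.2, 116.2], [64.5, 149.5], [30.9, 221.2]]
ctr F [-205.5221 -121.4692] W (612.9961547851562, -165.53695678710938) size (67.35707092285156, 39.89425277709961) ang-frame 25.048849487304693 
 cornersF [[-244.5, -117.7], [-227.6, -153.8], [-166.6, -125.3], [-183.5, -89.1]]
ctr F [-266.762   145.0623] W (346.4859619140625, -104.20433044433594) size (23.058979034423828, 61.53924560546875) ang-frame -21.556504821777338 
 cornersF [[-266.2, 177.9], [-288.8, 120.7], [-267.3, 112.2], [-244.7, 169.4]]
```

View pics/c10.png

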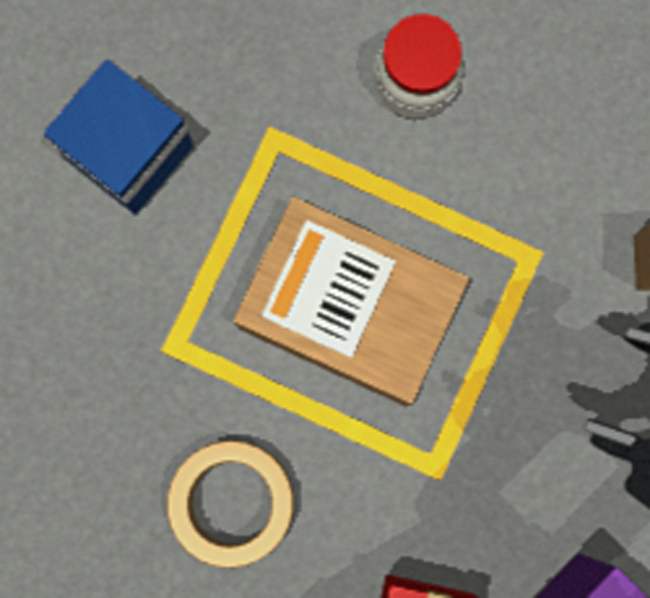

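View pics/p10s.png

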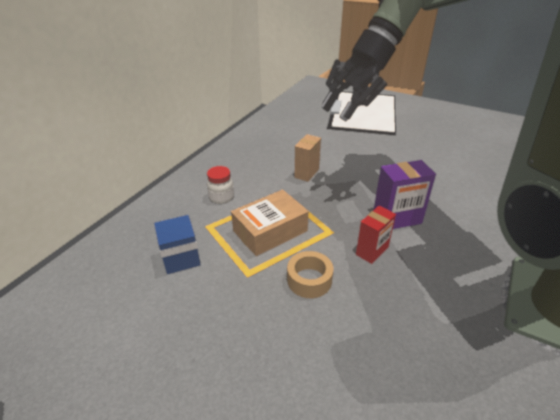

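The carton lies centred in the frame with its label up, the bystanders haven't moved, and the gripper is clear.

```bash
python3 -c "
from workcell import bot
print(bot.job_done())"
```

```text
the job is handed in; nothing more can be done
None
```

I finished the job and handed it in at about 12 s of the 48 s allowed. No verdict came back.

**What I did:** I leaned the tool back 40° with the fingers 50 mm apart and pushed the carton low. It turned square to the frame and slid upright until its foot edge was at about frame x = -71 mm. I then pushed at about 115 mm height until it toppled, and moved the gripper back and up.

**Last checks, after the topple:**
- **Carton:** it lies flat with the label up. Seen from above, its corners are at frame x -70 to +71 mm and y -44 to +56 mm, so it clears the tape by at least 24 mm.
- **Bystanders:** the blue box and jar measured within 0.3 mm of their starting places, and the tape roll within about 1 mm.
- **Force:** the highest wrist force I read was about 3.3 N, but I only read it at the end of each move, so a brief peak in between would not show.
- **Gripper:** it stands about 240 mm above the counter, touching nothing.

The two cameras agreed on the standing carton to about 2–3 mm, and no check failed.

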